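# Index the cup carriage under the filling nozzle

### The arm

A 7-joint arm with a two-finger parallel gripper is mounted at the origin on the work surface. World frame = base frame: x ahead of the robot, y to its left, z up, the work surface at z = 0. Lengths are in mm, angles in rad, forces in N, time in s.
With the tool pointing down it reaches from about 400 to 875 mm from the base axis. Payload 4.4 kg.
Tool frame: the origin (TCP) lies at the very end of the fingers, on their centre line; the grasp point (between the pads) lies 19 mm behind it; z points along the fingers, y is the line along which they close (so a half turn about z gives the same grasp; the last joint's range is limited). The gripper opens to 85 mm and grips with 20 to 120 N. Pads are 22 mm wide; open, the fingers measure 114 mm over their backs; the gripper's body (76 mm by 85 mm) begins 54 mm behind the grasp point. The pads swing forward as they close: fully open they stand 13 mm farther back than shut.
Start: joints at [1.202, 0.628, 0.038, 1.517, -0.027, 0.996, -0.02], TCP at [193.854, -620.434, 231.313] pointing down, gripper open.
Joint ranges: [-3.06, 3.06], [-0.37, 2.12], [-1.25, 1.32], [0.18, 2.47], [-1.1, 4.24], [0.23, 1.98], [-2.94, 2.94]. Speed limits (rad/s): [2.57, 2.57, 3.14, 3.14, 3.14, 3.14, 3.14].

### API

Orientations are given as [roll, pitch, yaw] about the fixed x, y, z axes, in that order (R = Rz(yaw) Ry(pitch) Rx(roll)).
In Python, from cell import ctrl gives the robot as it stands.
- The arm moves only by the tool jog_arm, never from a script. Its argument "plan" is a list of rows, each an object of numbers: "tx", "ty", "tz": the shift along the tool's x, y, z as a fraction of full scale; "wx", "wy", "wz": the turn, a rotation vector about the tool's x, y, z as a fraction of full scale; "claw": the closure, from 0 (fully open) to 1 (shut). In form: [{"tx": .., "ty": .., "tz": .., "wx": .., "wy": .., "wz": .., "claw": ..}, ...]. A call has 1 to 12 rows; each row is the pose to reach, as a shift and turn from the pose commanded when the call began, along the tool's axes at that moment; what a row does not reach only later rows make up. Full scale, the value 1, is 300 mm for a shift and 90 degrees for a turn. A row lasts 1/10 s, in which the tool goes at most 50 mm and 8.59 degrees, less where a joint would pass 70% of its speed; a pose out of reach is approached as far as the arm can. A call with a number of a shift or a turn outside -1 to 1 is refused whole. A call with a gripper value outside its range is refused whole. The fingers move at their own pace and stop on an object; the grip force is fixed at half the most. Time passes only in rows, so rows that repeat a pose let the fingers close. It gives the time, the measured TCP pose, the force, the opening and the grip force at its end, in the units of the state.
- ctrl.read_state(): the state, without advancing time (a new reading comes with each control period).
- ctrl.get_image(name): name is "side" or "top"; returns a dict with "img" (384x512x3 uint8, red, green, blue), "depth" (384x512 float32, mm along the optical axis (not along the pixel's ray), 0 where there is no reading), "fx", "fy", "cx", "cy" (pixels), "distortion" ([k1, k2, p1, p2, k3] as OpenCV has them; the pictures are not rectified), "position" and "orientation" of the camera in the world. Camera axes: x right, y down, z forward; pixel columns grow to the right and rows downward; lengths in mm; the calibration is good to about 2 mm. A picture is of the moment at which its call begins.
- ctrl.finish_job(): hands the job in; it is judged then, once.
Trained networks look in a picture, given as the dict that the camera call returned (one of the last four; its "shot" number tells which), for a name from the list of things; names that differ only in an ending like _2 or _b are one class to them, and where a whole thing is asked for, a point or a joint stands for the part that bears it (a point fixed in the world has none). Each returns a list of dicts, best first, with "score" (0 to 1); they miss things now and then, are a little off and sometimes report something else, mostly with a low value. They report only what shows in the picture. A call takes as long as a camera call.
- ctrl.trace(picture, thing): "pixels" (384x512 bool, what is visible of it) and "extent" ([centre column, centre row, width, height] in pixels, round what is visible of it).
The state is a dict: "clock": time; "qpos": joint angles; "qd": joint speeds; "tau": joint torques, N m; "eef_pos": TCP position; "tool_rot": TCP orientation; "force": force on the tool from outside, world axes, zero at the start; "torque": the same for the moment, N m; "width": finger opening in mm; "gripper_force": force on a finger pad.
Only numpy, scipy, OpenCV 4.12 (cv2) and the standard library are available. Lean on these libraries where they do the work, as an engineer would, in place of code of your own. Each camera call takes 0.05 s, during which the arm holds its last target. There are 200 camera calls.

### The job

Pull up the spring plunger's black knob, slide the carriage with its cup from the middle station to the one under the slim tapered filling nozzle (not the wide disc-shaped lamp head), and let the plunger snap fully home into the index hole there, then let go. That hole is only roughly under the nozzle, so feel for it gently, without forcing the pin against the steel; keep the cup standing in its nest and leave the other things alone.

Things in the scene. Friction and masses are not known exactly. Their poses are not given: they have to be found in the camera images.
- bed: Fixed aluminium slide bed, plate 240 x 470 x 12 mm, on the table. Origin: on the table at the carriage's middle station; x across the bed (away from the robot), y along the slide, z up. The steel index strip runs along y at x = -55 mm, top 35 mm above the table; its three holes are 12 mm wide along y: one at y = 0, one near y = +125, one near y = -125 mm.
- carriage (a joint): Carriage travel along the bed's y, m: 0 at the middle station (start), positive to the bed's +y, stops at +/-0.160. Friction about 1.5 N plus 6 N per m/s. Aluminium plate 225 x 120 mm (x, y), top face 55 mm above the table, 0.5 kg. The plunger is on its side towards the robot, the cup's nest on the far side.
- knob (a point): Centre of the plunger's black round knob: diameter 26 mm, 25 mm high, axis upright, at bed x = -55 mm, moving with the carriage. Centre 80.5 mm above the table when home in a hole, 88.5 mm when the pin rides on the strip, 94.5 mm at the upper stop. Below it a collar 20 mm wide reaches from the plate (55 mm) to 65 mm. Pulling it up takes 5 to 8 N.
- pin_tip (a point): Flat lower end of the plunger's round 10 mm thick pin, 53.5 mm under the knob's centre. Home, it is 8 mm inside a hole: pull 10 to 12 mm to slide freely. A spring presses it down: let go between holes it rides on the strip, and drops into a hole by itself when the carriage is pushed over it (e.g. by the knob's side, not gripped) and locks it. The pin must not be loaded above 30 N.
- cup_nest (a point): Middle of the cup's nest on the carriage's top face, 55 mm above the table, at bed x = +65 mm; it travels with the carriage. An 8 mm high grey rim surrounds the cup.
- cup_mid (a point): Centre (half-way up) of the loose white open cup, diameter 68 mm, 80 mm high, standing in the nest.
- nozzle (a point): Tip of the slim tapered steel filling nozzle hanging from its fixed white stand, 165 mm above the table, at bed x = +65 mm and bed y = +125 or -125 mm. The index hole of that station lies within 16 mm, either way along the slide, of the place where the knob stands when the cup's centre is under the nozzle; its exact place is not measured and must be felt.
- lamp_face (a point): Centre of the underside of the wide lamp disc (72 mm diameter) on the like stand at the other end station, 185 mm above the table. Not the wanted station.
- flask_mid (a point): Centre of a loose white bottle, 64 mm diameter, 150 mm high. Leave alone.
- jar_mid (a point): Centre of a loose clear jar with white lid, 68 mm diameter, 75 mm high. Leave alone.
- carton_mid (a point): Centre of a loose cardboard carton, 100 x 70 x 60 mm. Leave alone.

How it is judged (in metres and radians):
On the way, in this order (a step that is already met when the one before it is completed fails the run):
1. the plunger's knob is pulled up clear of the middle hole (at least 8.5 mm) (z of knob in the frame of bed above 0.089 m), for 0.1 s.
2. the carriage has been slid at least 60 mm from the middle station (distance of cup_nest from where it was at the start of the episode above 0.06 m), for 0.1 s.
At the end, for the whole second after the job is handed in: The plunger is home in the hole of the nozzle's station (knob within 2 mm of its lowest place), the cup's nest is within 20 mm horizontally of the point under the nozzle, the cup stands upright (within 0.1 rad) in its nest (within 6 mm), the carriage is at rest and let go (z of knob in the frame of bed below 0.0825 m and horizontal distance between cup_nest and nozzle below 0.02 m and horizontal distance between cup_mid and cup_nest below 0.006 m and z of cup_mid in the frame of cup_nest below 0.044 m and angle between cup_mid's own z axis and vertical below 0.1 rad and velocity of joint carriage between -0.01 and 0.01 m/s); the robot touches nothing.
It fails at once if the plunger's pin is forced against the steel of the strip with more than 30 N (contact force between plunger_c0 and anything else above 30 N).
It fails at once if the cup is tipped (angle between cup_mid's own z axis and vertical above 0.3 rad).
It fails at once if a bystander is moved by more than 30 mm (distance of any of flask_mid, jar_mid, carton_mid from where it was at the start of the episode above 0.03 m).
It also fails if it takes over 40 s, if anything falls off the work surface, if the arm or the gripper's body presses on something with over 40 N, if the wrist force passes 120 N, or if a joint passes its speed limit or range.

## Working session

There is one attempt and no reset: what is moved stays moved. The work goes in short steps, Python scripts to look and compute and a tool call to move; the robot and the scene stay as the last step left them, time stands still between calls to the robot, and variables do not carry over. Pictures are saved under pics/ and viewed, at most 10 in all, crops included, and the job is handed in when it is done.

Besides the shell and the picture viewer there is one more tool, called as name(argument=value, ...), one argument or row to a line, values as JSON. jog_arm: Moves the arm, as the interface text tells. Shift numbers are shares of 300 mm and turn numbers shares of 90 degrees, none past 1 either way. Its arguments: {"type":"object","properties":{"plan":{"type":"array"}},"required":["plan"]}

```bash
ls; mkdir -p pics; cat > h.py <<'E'
import numpy as np,cv2
from scipy.spatial.transform import Rotation as R
from cell import ctrl
def pts(p,mask):
    v,u=np.nonzero(mask&(p["depth"]>0)); 
    K=np.array([[p["fx"],0,p["cx"]],[0,p["fy"],p["cy"]],[0,0,1.]])
    n=cv2.undistortPoints(np.c_[u,v].astype(float).reshape(-1,1,2),K,np.array(p["distortion"])).reshape(-1,2)
    z=p["depth"][v,u][:,None]
    return np.c_[n*z,z]@R.from_euler('xyz',p["orientation"]).as_matrix().T+np.array(p["position"]) if np.size(p["orientation"])==3 else None
E
python3 - <<'E'
from h import *
ims=[]
for c in("side","top"):
    p=ctrl.get_image(c);ims.append(p["img"]);print(c,p["position"],p["orientation"])
    for t in["bed","carriage","knob","cup_mid","nozzle","lamp_face","cup_nest","flask_mid","jar_mid","carton_mid"]:
        try:
            for d in ctrl.trace(p,t)[:2]:
                q=pts(p,d["pixels"]); 
                print(t,round(d["score"],2),np.round(d["extent"]),len(q),np.round(np.median(q,0)) if len(q) else '',np.round(np.percentile(q,[3,97],axis=0)).tolist() if len(q) else '')
        except Exception as e: print(t,e)
    cv2.imwrite(f"pics/{c}1.png",p["img"][:,:,::-1])
s=ctrl.read_state();print(s["eef_pos"],s["tool_rot"],s["force"],s["width"],s["clock"])
E
```

```text
pics
side [  176.85397608 -1045.86647727  1439.64266921] [-2.42385457e+00  7.91081941e-04 -3.43726297e-01]
bed 0.75 [287. 234.  82. 118.] 6336 [ 590. -134.   16.] [[465.0, -305.0, 5.0], [739.0, 144.0, 63.0]]
carriage 0.89 [287. 224.  63.  34.] 1097 [568. -74.  58.] [[503.0, -139.0, 50.0], [635.0, -8.0, 89.0]]
knob 0.45 [265. 221.  10.   8.] 52 [533. -64.  92.] [[522.0, -70.0, 76.0], [544.0, -48.0, 99.0]]
cup_mid 0.36 [336. 327.  20.  26.] 479 [ 611. -509.   72.] [[588.0, -532.0, 18.0], [643.0, -477.0, 81.0]]
nozzle 0.69 [316. 180.  49.  58.] 1071 [788.   8. 155.] [[673.0, -32.0, 1.0], [845.0, 221.0, 262.0]]
nozzle 0.66 [286. 224.  65.  32.] 1092 [568. -73.  58.] [[501.0, -138.0, 50.0], [633.0, -4.0, 89.0]]
lamp_face 0.78 [322. 236.  56.  58.] 1392 [ 711. -232.  205.] [[594.0, -270.0, 8.0], [776.0, -193.0, 261.0]]
cup_nest 0.68 [287. 221.  67.  34.] 1078 [566. -76.  58.] [[502.0, -139.0, 50.0], [691.0, -8.0, 89.0]]
flask_mid 0.83 [231. 119.  18.  35.] 420 [576. 466.  80.] [[551.0, 450.0, 7.0], [608.0, 499.0, 152.0]]
jar_mid 0.63 [338. 328.  23.  26.] 494 [ 611. -510.   72.] [[588.0, -
[... 845 characters left out ...]
-181.0, 262.0]]
cup_nest 0.61 [278. 183.  38.  67.] 1501 [589. -73.  55.] [[503.0, -144.0, 45.0], [712.0, -8.0, 70.0]]
flask_mid 0.52 [134. 190.  22.  18.] 287 [570. 470. 101.] [[550.0, 453.0, 12.0], [600.0, 497.0, 151.0]]
jar_mid 0.84 [384. 182.  20.  17.] 290 [ 612. -493.   71.] [[586.0, -525.0, 18.0], [641.0, -468.0, 83.0]]
carton_mid 0.92 [373. 229.  21.  31.] 556 [ 431. -441.   60.] [[386.0, -478.0, 14.0], [480.0, -410.0, 69.0]]
carton_mid 0.32 [385. 182.  22.  16.] 284 [ 614. -493.   72.] [[586.0, -525.0, 23.0], [644.0, -468.0, 83.0]]
[ 193.84686905 -620.42704574  231.29190841] [-3.14157598e+00 -6.81558046e-05  3.02743144e-01] [-0.72654238 -0.03173561  0.64830254] 84.88732833451587 1.1
```

```bash
python3 - <<'E'
import cv2,numpy as np
a=cv2.imread("pics/side1.png")[130:310,220:380];b=cv2.imread("pics/top1.png")[100:240,200:350]
a=cv2.resize(a,(400,450),interpolation=2);b=cv2.resize(b,(400,373),interpolation=2)
o=np.zeros((450,800,3),np.uint8);o[:,:400]=a;o[:373,400:]=b;cv2.imwrite("pics/c1.png",o)
E
```

```text
(no output)
```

View pics/c1.png

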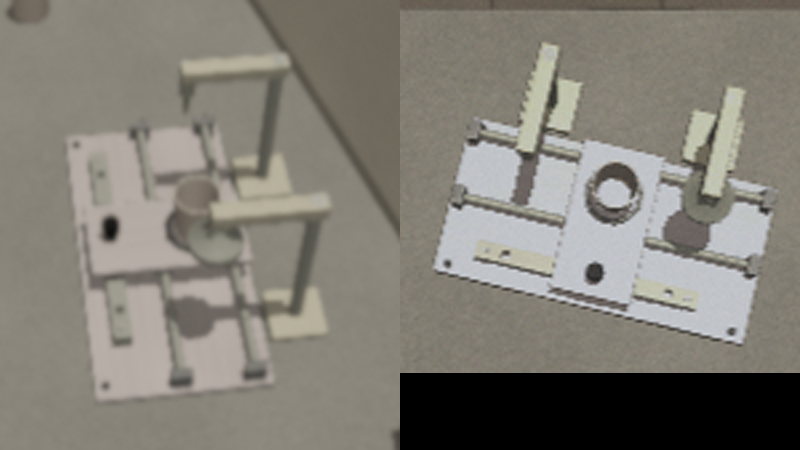

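```bash
python3 - <<'E'
from h import *
for c in("side","top"):
    p=ctrl.get_image(c); g=cv2.cvtColor(p["img"],cv2.COLOR_RGB2GRAY)
    q=pts(p,ctrl.trace(p,"bed")[0]["pixels"]); q=q[(q[:,2]>4)&(q[:,2]<24)]
    r=cv2.minAreaRect(q[:,:2].astype(np.float32)); print(c,"bed",r,np.median(q[:,2]))
    box=(slice(195,240),slice(240,300)) if c=="top" else (slice(205,240),slice(250,285))
    m=np.zeros(g.shape,bool); m[box]=g[box]<60
    v,u=np.nonzero(m); k=pts(p,m); print("knob px",u.mean(),v.mean(),len(u),np.median(k,0),k.mean(0))
    # project pixel centroid on z=plane
    K=np.array([[p["fx"],0,p["cx"]],[0,p["fy"],p["cy"]],[0,0,1.]]);M=R.from_euler('xyz',p["orientation"]).as_matrix()
    def ray(u,v,z):
        n=cv2.undistortPoints(np.array([[[u,v]]],float),K,np.array(p["distortion"])).ravel(); d=M@np.r_[n,1]; o=np.array(p["position"]); return o+d*(z-o[2])/d[2]
    print("knob ray@88",ray(u.mean(),v.mean(),88))
    if c=="top":
        cu=q
        print(g[190:200,228:262]); print("hole guess",ray(239.2,195.2,35),"lamp hole",ray(200+668/2.667,100+292/2.667,35))
        m=ctrl.trace(p,"cup_mid")[0]["pixels"];k=pts(p,m);k=k[(k[:,2]>120)&(k[:,2]<145)];print("cup rim",cv2.minEnclosingCircle(k[:,:2].astype(np.float32)),len(k))
    n=ctrl.trace(p,"nozzle")
    for d in n[:1]:
        k=pts(p,d["pixels"]);
        for lo,hi in((160,185),(185,220),(220,270)):
            kk=k[(k[:,2]>lo)&(k[:,2]<hi)]; print(lo,len(kk),np.round(kk.mean(0)) if len(kk) else '',np.round(kk[kk[:,0]<720]).tolist()[:12] if lo<220 else cv2.minAreaRect(kk[:,:2].astype(np.float32)))
E
```

```text
side bed ((606.8695068359375, -73.16793823242188), (486.63470458984375, 242.1935577392578), 76.83483123779297) 14.01671850234527
knob px 263.79411764705884 221.1764705882353 34 [530.81844181 -65.29980591  88.95556453] [531.00686871 -65.39302003  85.72855032]
knob ray@88 [530.42835565 -67.00933363  88.        ]
160 32 [787.   4. 174.] [[675.0, 33.0, 184.0], [678.0, 39.0, 172.0], [678.0, 30.0, 182.0]]
185 61 [751.  11. 205.] [[685.0, 32.0, 218.0], [670.0, 33.0, 216.0], [672.0, 30.0, 219.0], [688.0, 30.0, 213.0], [670.0, 32.0, 213.0], [673.0, 31.0, 212.0], [677.0, 30.0, 212.0], [678.0, 24.0, 217.0], [683.0, 27.0, 213.0], [687.0, 27.0, 212.0], [673.0, 31.0, 207.0], [675.0, 26.0, 212.0]]
220 431 [739.  15. 252.] ((742.6285400390625, 17.981382369995117), (33.43438720703125, 150.5172576904297), 75.12007904052734)
top bed ((605.1226806640625, -75.942138671875), (470.6692810058594, 240.8481903076172), 76.62779998779297) 12.188772886142033
knob px 272.65 202.15 20 [529.08631345 -60.96874437  91.25943411] [528.97910725 -59.77780739  91.22967528]
knob ray@88 [529.38717383 -59.85324022  88.      
[... 929 characters left out ...]
 187 188 188 192 187 189 185 187 189 188 192 173 185 198 194]
 [101  97  79  86  88 134 174 190 187 187 184 185 191 191 189 188 186 187
  187 188 187 189 187 188 189 186 190 188 190 190 195 198 196 196]
 [194 197 147 108  98  97  80  92  93 131 150 170 186 191 190 189 190 189
  188 190 189 188 185 187 189 192 189 189 188 167 183 195 194 196]
 [194 194 196 195 193 196 198 195 150 100  83  93  90 130 154 177 188 189
  189 189 192 189 192 191 187 190 188 189 190 137 164 197 197 195]]
hole guess [562.98646523  69.45641833  35.        ] lamp hole [ 509.71941853 -746.50435924   35.        ]Traceback (most recent call last):
  File "<stdin>", line 17, in <module>
IndexError: list index out of range
```

```bash
python3 - <<'E'
from h import *
c0=np.array([605.1,-75.9]);by=np.array([.2313,.9729]);bx=np.array([.9729,-.2313])
for c in("side","top"):
    p=ctrl.get_image(c); g=cv2.cvtColor(p["img"],cv2.COLOR_RGB2GRAY).astype(float)
    K=np.array([[p["fx"],0,p["cx"]],[0,p["fy"],p["cy"]],[0,0,1.]]);M=R.from_euler('xyz',p["orientation"]).as_matrix();o=np.array(p["position"])
    def ray(u,v,z):
        n=cv2.undistortPoints(np.array([[[u,v]]],float),K,np.array(p["distortion"])).ravel(); d=M@np.r_[n,1]; return o+d*(z-o[2])/d[2]
    def dark(r0,r1,c0_,c1,ref):
        w=np.clip(ref-g[r0:r1,c0_:c1],0,None); w[w<25]=0; v,u=np.mgrid[r0:r1,c0_:c1]; return (w*u).sum()/w.sum(),(w*v).sum()/w.sum()
    kp=dark(196,209,267,280,190) if c=="top" else dark(214,229,257,272,180)
    # knob silhouette centroid: forward-project a cylinder, match
    def sil(x,y,zc):
        a=np.linspace(0,2*np.pi,40);P=np.array([[x+13*np.cos(t),y+13*np.sin(t),zc+h] for t in a for h in(-12.5,12.5)])
        rv=cv2.Rodrigues(M.T)[0];uv=cv2.projectPoints(P,rv,-M.T@o,K,np.array(p["distortion"]))[0].reshape(-1,2).astype(np.float32)
        m=cv2.moments(cv2.convexHull(uv));return np.array([m["m10"]/m["m00"],m["m01"]/m["m00"]])
    from scipy.optimize import fsolve
    k=fsolve(lambda q:sil(q[0],q[1],80.5)-np.array(kp),[530,-60]);print(c,kp,"knob",k,"bed",(k-c0)@bx,(k-c0)@by)
    print(g[214:229,257:272].astype(int) if c=="side" else g[196:209,267:280].astype(int))
    if c=="top":
        for nm,b in(("noz",(192,198,236,243)),):
            h=dark(*b,184);r=ray(*h,33)[:2];print(nm,h,r,"bed",(r-c0)@bx,(r-c0)@by)
    for d in ctrl.trace(p,"cup_mid"):
        kk=pts(p,d["pixels"]);kk=kk[(kk[:,2]>125)&(kk[:,2]<142)&(np.abs(kk[:,1]+90)<60)]
        if len(kk)>5:(x,y),r=cv2.minEnclosingCircle(kk[:,:2].astype(np.float32));q=np.array([x,y]);print("cup",q,r,len(kk),(q-c0)@bx,(q-c0)@by)
    cv2.imwrite(f"pics/{c}2.png",p["img"][:,:,::-1])
E
```

```text
side (np.float64(263.59812875918914), np.float64(221.08921808866117)) knob [531.84864085 -61.04849629] bed -74.70140012797465 -2.4940114141245813
[[172 172 172 171 170 169 165 164 166 169 171 171 172 172 172]
 [173 172 172 170 165 158 148 144 150 160 167 171 172 172 172]
 [173 173 171 164 148 130 112 105 117 138 157 169 172 173 172]
 [174 173 168 152 121  89  67  60  72 103 138 162 171 173 173]
 [174 173 164 138  96  56  35  32  39  70 118 155 170 173 173]
 [173 172 162 131  82  42  27  26  29  52 107 152 169 173 173]
 [173 172 161 129  79  38  26  25  25  47 104 151 169 173 173]
 [173 171 161 130  80  37  21  20  21  49 107 152 169 171 173]
 [173 170 158 129  84  40  17  16  24  58 113 154 168 172 172]
 [172 167 150 121  82  44  21  17  33  77 127 158 170 172 172]
 [172 165 145 116  83  50  31  26  48  97 143 165 172 173 173]
 [173 169 154 130  99  70  55  54  75 118 154 170 173 174 174]
 [173 172 166 152 130 111 102 101 117 143 163 172 174 174 174]
 [172 173 172 166 156 148 145 145 151 162 170 173 173 173 173]
 [171 173 173 171 169 167 166 166 168 170 172 172 173 173 173]]
cup [651
[... 603 characters left out ...]
97 194]
 [192 197 136  51  59  64  59  65  67 162 195 196 195]
 [198 196 148  74  46  43  47  41  84 170 193 194 197]
 [195 196 149 107  82  52  57  66 161 198 196 199 195]
 [196 192 195 148 107 110 111 169 198 197 194 196 195]
 [193 194 196 196 193 197 197 197 197 194 191 197 195]
 [197 195 195 195 195 196 198 195 197 199 195 196 197]]
noz (np.float64(238.95318352059925), np.float64(194.57865168539325)) [565.71466212  70.53429674] bed -72.18824806151427 133.3560986468044
cup [648.77258301 -85.68901825] 34.05568313598633 50 44.753255929412816 0.5777325947570804<stdin>:17: RuntimeWarning: The iteration is not making good progress, as measured by the 
 improvement from the last ten iterations.
```

jog_arm(
  plan=[
    {"tx":0.815,"ty":-0.724,"wz":-0.658},
    {"tx":0.815,"ty":-0.724,"wz":-0.658},
    {"tx":0.815,"ty":-0.724,"wz":-0.658},
    {"tx":0.815,"ty":-0.724,"wz":-0.658},
    {"tx":0.815,"ty":-0.724,"wz":-0.658},
    {"tx":0.815,"ty":-0.724,"wz":-0.658},
    {"tx":0.815,"ty":-0.724,"wz":-0.658},
    {"tx":0.815,"ty":-0.724,"wz":-0.658},
    {"tx":0.815,"ty":-0.724,"wz":-0.658},
  ],
)

```text
invalid input at $.plan[0]: expected keys tx, ty, tz, wx, wy, wz, claw
```

jog_arm(
  plan=[
    {"tx":0.815,"ty":-0.724,"tz":0,"wx":0,"wy":0,"wz":-0.658,"claw":0},
    {"tx":0.815,"ty":-0.724,"tz":0,"wx":0,"wy":0,"wz":-0.658,"claw":0},
    {"tx":0.815,"ty":-0.724,"tz":0,"wx":0,"wy":0,"wz":-0.658,"claw":0},
    {"tx":0.815,"ty":-0.724,"tz":0,"wx":0,"wy":0,"wz":-0.658,"claw":0},
    {"tx":0.815,"ty":-0.724,"tz":0,"wx":0,"wy":0,"wz":-0.658,"claw":0},
    {"tx":0.815,"ty":-0.724,"tz":0,"wx":0,"wy":0,"wz":-0.658,"claw":0},
    {"tx":0.815,"ty":-0.724,"tz":0,"wx":0,"wy":0,"wz":-0.658,"claw":0},
    {"tx":0.815,"ty":-0.724,"tz":0,"wx":0,"wy":0,"wz":-0.658,"claw":0},
    {"tx":0.815,"ty":-0.724,"tz":0,"wx":0,"wy":0,"wz":-0.658,"claw":0},
  ],
)

```text
clock: 2.5
eef_pos: [362.6, -340.4, 231.6]
tool_rot: [3.141, 0.001, 1.336]
force: [-0.6, -0.7, 0.2]
width: 85.6
gripper_force: 0.0
```

jog_arm(
  plan=[
    {"tx":0.99,"ty":0.329,"tz":0,"wx":0,"wy":0,"wz":0,"claw":0},
    {"tx":0.99,"ty":0.329,"tz":0,"wx":0,"wy":0,"wz":0,"claw":0},
    {"tx":0.99,"ty":0.329,"tz":0,"wx":0,"wy":0,"wz":0,"claw":0},
    {"tx":0.99,"ty":0.329,"tz":0,"wx":0,"wy":0,"wz":0,"claw":0},
    {"tx":0.99,"ty":0.329,"tz":0,"wx":0,"wy":0,"wz":0,"claw":0},
    {"tx":0.99,"ty":0.329,"tz":0,"wx":0,"wy":0,"wz":0,"claw":0},
    {"tx":0.99,"ty":0.329,"tz":0,"wx":0,"wy":0,"wz":0,"claw":0},
    {"tx":0.99,"ty":0.329,"tz":0.3,"wx":0,"wy":0,"wz":0,"claw":0},
    {"tx":0.99,"ty":0.329,"tz":0.3,"wx":0,"wy":0,"wz":0,"claw":0},
    {"tx":0.99,"ty":0.329,"tz":0.3,"wx":0,"wy":0,"wz":0,"claw":0},
  ],
)

```text
clock: 3.5
eef_pos: [523.3, -76.3, 136.8]
tool_rot: [-3.131, 0.003, 1.333]
force: [-1.2, -0.0, -0.2]
width: 85.6
gripper_force: 0.0
```

jog_arm(
  plan=[
    {"tx":0.049,"ty":0,"tz":0,"wx":0,"wy":0,"wz":0,"claw":0},
    {"tx":0.049,"ty":0,"tz":0,"wx":0,"wy":0,"wz":0,"claw":0},
    {"tx":0.049,"ty":0,"tz":0.08,"wx":0,"wy":0,"wz":0,"claw":0},
    {"tx":0.049,"ty":0,"tz":0.16,"wx":0,"wy":0,"wz":0,"claw":0},
    {"tx":0.049,"ty":0,"tz":0.21,"wx":0,"wy":0,"wz":0,"claw":0},
    {"tx":0.049,"ty":0,"tz":0.25,"wx":0,"wy":0,"wz":0,"claw":0},
    {"tx":0.049,"ty":0,"tz":0.25,"wx":0,"wy":0,"wz":0,"claw":0},
    {"tx":0.049,"ty":0,"tz":0.25,"wx":0,"wy":0,"wz":0,"claw":0},
    {"tx":0.049,"ty":0,"tz":0.25,"wx":0,"wy":0,"wz":0,"claw":0},
  ],
)

```text
clock: 4.4
eef_pos: [531.9, -60.0, 67.5]
tool_rot: [3.139, -0.0, 1.336]
force: [-0.6, -0.5, 0.7]
width: 85.5
gripper_force: 0.0
```

```bash
python3 - <<'E'
from h import *
o=[]
for c in("side","top"):
    p=ctrl.get_image(c);b=p["img"][190:260,225:315] if c=="side" else p["img"][170:240,235:325]
    o.append(cv2.resize(b[:,:,::-1],None,fx=4.4,fy=6,interpolation=2))
cv2.imwrite("pics/c2.png",np.hstack(o));print(ctrl.read_state()["eef_pos"])
E
```

```text
[531.60141479 -60.0680315   67.24315571]
```

View pics/c2.png

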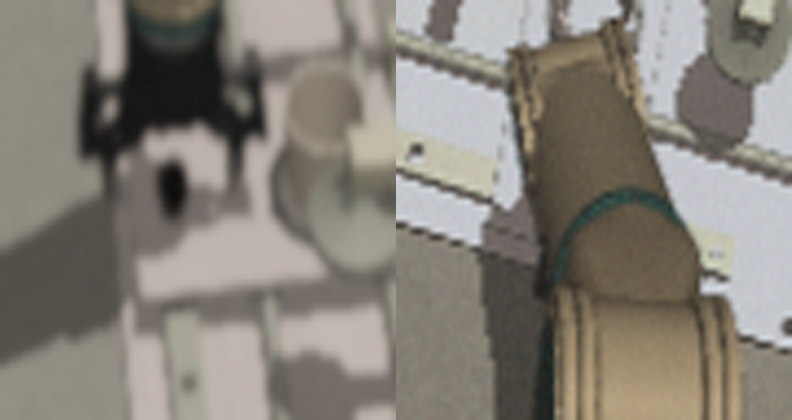

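jog_arm(
  plan=[
    {"tx":0,"ty":0,"tz":0.01,"wx":0,"wy":0,"wz":0,"claw":0.3},
    {"tx":0,"ty":0,"tz":0.01,"wx":0,"wy":0,"wz":0,"claw":0.6},
    {"tx":0,"ty":0,"tz":0.01,"wx":0,"wy":0,"wz":0,"claw":0.62},
    {"tx":0,"ty":0,"tz":0.01,"wx":0,"wy":0,"wz":0,"claw":0.62},
    {"tx":0,"ty":0,"tz":0.01,"wx":0,"wy":0,"wz":0,"claw":0.62},
  ],
)

```text
clock: 5.0
eef_pos: [530.9, -60.0, 63.3]
tool_rot: [3.142, -0.0, 1.336]
force: [-0.8, -0.6, -0.8]
width: 32.3
gripper_force: 0.0
```

jog_arm(
  plan=[
    {"tx":0,"ty":0,"tz":0,"wx":0,"wy":0,"wz":0,"claw":0.66},
    {"tx":0,"ty":0,"tz":0,"wx":0,"wy":0,"wz":0,"claw":0.69},
    {"tx":0,"ty":0,"tz":0,"wx":0,"wy":0,"wz":0,"claw":0.72},
    {"tx":0,"ty":0,"tz":0,"wx":0,"wy":0,"wz":0,"claw":0.75},
    {"tx":0,"ty":0,"tz":0,"wx":0,"wy":0,"wz":0,"claw":0.75},
  ],
)

```text
clock: 5.5
eef_pos: [532.3, -60.2, 63.8]
tool_rot: [3.139, -0.0, 1.336]
force: [4.2, -2.1, 2.6]
width: 23.4
gripper_force: 58.7
```

jog_arm(
  plan=[
    {"tx":0,"ty":0,"tz":-0.01,"wx":0,"wy":0,"wz":0,"claw":0.75},
    {"tx":0,"ty":0,"tz":-0.02,"wx":0,"wy":0,"wz":0,"claw":0.75},
    {"tx":0,"ty":0,"tz":-0.03,"wx":0,"wy":0,"wz":0,"claw":0.75},
    {"tx":0,"ty":0,"tz":-0.038,"wx":0,"wy":0,"wz":0,"claw":0.75},
    {"tx":0,"ty":0,"tz":-0.038,"wx":0,"wy":0,"wz":0,"claw":0.75},
    {"tx":0,"ty":0,"tz":-0.038,"wx":0,"wy":0,"wz":0,"claw":0.75},
  ],
)

```text
clock: 6.1
eef_pos: [532.2, -60.1, 74.3]
tool_rot: [3.139, -0.001, 1.336]
force: [5.4, -2.1, -5.7]
width: 23.7
gripper_force: 59.2
```

```bash
python3 - <<'E'
from h import *
p=ctrl.get_image("side");b=p["img"][190:260,225:315]
cv2.imwrite("pics/c3.png",cv2.resize(b[:,:,::-1],None,fx=6,fy=6,interpolation=2));s=ctrl.read_state();print(s["eef_pos"],s["force"],s["width"])
E
```

```text
[532.22180008 -60.17630149  74.32223496] [ 6.38945115 -2.53375996 -6.48187859] 23.929868214443754
```

View pics/c3.png

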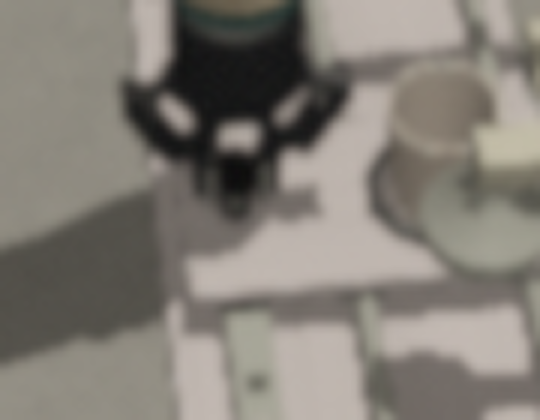

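jog_arm(
  plan=[
    {"tx":0,"ty":0,"tz":-0.003,"wx":0,"wy":0,"wz":0,"claw":0.75},
    {"tx":0.003,"ty":0,"tz":-0.003,"wx":0,"wy":0,"wz":0,"claw":0.75},
    {"tx":0.006,"ty":0,"tz":-0.003,"wx":0,"wy":0,"wz":0,"claw":0.75},
    {"tx":0.01,"ty":0,"tz":-0.003,"wx":0,"wy":0,"wz":0,"claw":0.75},
    {"tx":0.014,"ty":0,"tz":-0.003,"wx":0,"wy":0,"wz":0,"claw":0.75},
  ],
)

```text
clock: 6.65
eef_pos: [533.0, -56.8, 75.1]
tool_rot: [3.14, 0.0, 1.336]
force: [6.3, -3.5, -6.0]
width: 23.6
gripper_force: 59.2
```

jog_arm(
  plan=[
    {"tx":0.01,"ty":0,"tz":0,"wx":0,"wy":0,"wz":0,"claw":0.75},
    {"tx":0.03,"ty":0,"tz":0,"wx":0,"wy":0,"wz":0,"claw":0.75},
    {"tx":0.06,"ty":0,"tz":0,"wx":0,"wy":0,"wz":0,"claw":0.75},
    {"tx":0.095,"ty":0,"tz":0,"wx":0,"wy":0,"wz":0,"claw":0.75},
    {"tx":0.13,"ty":0,"tz":0,"wx":0,"wy":0,"wz":0,"claw":0.75},
    {"tx":0.165,"ty":0,"tz":0,"wx":0,"wy":0,"wz":0,"claw":0.75},
    {"tx":0.2,"ty":0,"tz":0,"wx":0,"wy":0,"wz":0,"claw":0.75},
    {"tx":0.235,"ty":0,"tz":0,"wx":0,"wy":0,"wz":0,"claw":0.75},
    {"tx":0.27,"ty":0,"tz":0,"wx":0,"wy":0,"wz":0,"claw":0.75},
    {"tx":0.305,"ty":0,"tz":0,"wx":0,"wy":0,"wz":0,"claw":0.75},
    {"tx":0.34,"ty":0,"tz":0,"wx":0,"wy":0,"wz":0,"claw":0.75},
    {"tx":0.365,"ty":0,"tz":0,"wx":0,"wy":0,"wz":0,"claw":0.75},
  ],
)

```text
clock: 7.85
eef_pos: [558.5, 49.8, 75.0]
tool_rot: [3.14, 0.001, 1.336]
force: [6.1, -3.4, -6.8]
width: 23.9
gripper_force: 59.2
```

jog_arm(
  plan=[
    {"tx":0.01,"ty":0,"tz":0,"wx":0,"wy":0,"wz":0,"claw":0.75},
    {"tx":0.015,"ty":0,"tz":0,"wx":0,"wy":0,"wz":0,"claw":0.75},
    {"tx":0.015,"ty":0,"tz":0,"wx":0,"wy":0,"wz":0,"claw":0.75},
    {"tx":0.015,"ty":0,"tz":0,"wx":0,"wy":0,"wz":0,"claw":0.75},
  ],
)

```text
clock: 8.25
eef_pos: [559.6, 54.1, 75.0]
tool_rot: [3.14, 0.0, 1.336]
force: [7.1, -1.8, -7.3]
width: 23.7
gripper_force: 59.2
```

```bash
python3 - <<'E'
from h import *
o=[]
for c in("side","top"):
    p=ctrl.get_image(c);b=p["img"][160:260,225:335] if c=="side" else p["img"][150:250,205:315]
    o.append(cv2.resize(b[:,:,::-1],None,fx=3.6,fy=4.8,interpolation=2))
cv2.imwrite("pics/c4.png",np.hstack(o));s=ctrl.read_state();print(s["eef_pos"],s["force"],s["width"],s["clock"])
E
```

```text
[559.61033625  54.16388917  74.94028568] [ 7.67998537 -1.47208677 -7.48320269] 24.19048932927583 8.35
```

View pics/c4.png

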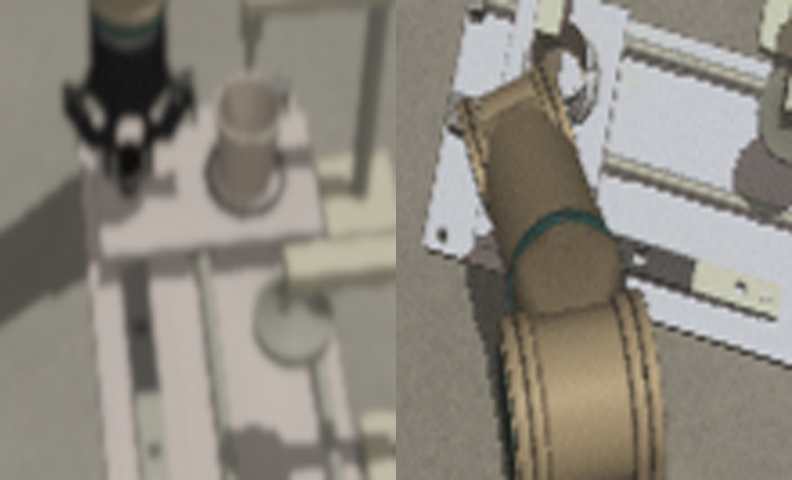

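jog_arm(
  plan=[
    {"tx":0,"ty":0,"tz":0.004,"wx":0,"wy":0,"wz":0,"claw":0.75},
    {"tx":0,"ty":0,"tz":0.008,"wx":0,"wy":0,"wz":0,"claw":0.75},
    {"tx":0,"ty":0,"tz":0.008,"wx":0,"wy":0,"wz":0,"claw":0.75},
    {"tx":0,"ty":0,"tz":0.008,"wx":0,"wy":0,"wz":0,"claw":0.5},
    {"tx":0,"ty":0,"tz":0.008,"wx":0,"wy":0,"wz":0,"claw":0},
    {"tx":0,"ty":0,"tz":0.008,"wx":0,"wy":0,"wz":0,"claw":0},
    {"tx":0,"ty":0,"tz":0.008,"wx":0,"wy":0,"wz":0,"claw":0},
    {"tx":0,"ty":0,"tz":-0.1,"wx":0,"wy":0,"wz":0,"claw":0},
    {"tx":0,"ty":0,"tz":-0.2,"wx":0,"wy":0,"wz":0,"claw":0},
    {"tx":0,"ty":0,"tz":-0.2,"wx":0,"wy":0,"wz":0,"claw":0},
  ],
)

```text
clock: 9.35
eef_pos: [560.7, 55.7, 139.2]
tool_rot: [3.135, -0.003, 1.337]
force: [0.2, -0.0, 1.0]
width: 85.7
gripper_force: 0.0
```

jog_arm(
  plan=[
    {"tx":0,"ty":0,"tz":0,"wx":0,"wy":0,"wz":1,"claw":0},
    {"tx":0,"ty":0,"tz":0,"wx":0,"wy":0,"wz":1,"claw":0},
    {"tx":0,"ty":0,"tz":0,"wx":0,"wy":0,"wz":1,"claw":0},
    {"tx":0,"ty":0,"tz":0,"wx":0,"wy":0,"wz":1,"claw":0},
    {"tx":0,"ty":0,"tz":0,"wx":0,"wy":0,"wz":1,"claw":0},
    {"tx":0,"ty":0,"tz":0,"wx":0,"wy":0,"wz":1,"claw":0},
    {"tx":0,"ty":0,"tz":0,"wx":0,"wy":0,"wz":1,"claw":0},
    {"tx":0,"ty":0,"tz":0,"wx":0,"wy":0,"wz":1,"claw":0},
    {"tx":0,"ty":0,"tz":0,"wx":0,"wy":0,"wz":1,"claw":0},
    {"tx":0,"ty":0,"tz":0,"wx":0,"wy":0,"wz":1,"claw":0},
    {"tx":0,"ty":0,"tz":0,"wx":0,"wy":0,"wz":1,"claw":0},
    {"tx":0,"ty":0,"tz":0,"wx":0,"wy":0,"wz":1,"claw":0},
  ],
)

```text
clock: 10.55
eef_pos: [557.6, 55.2, 135.0]
tool_rot: [3.141, 0.001, -0.234]
force: [-0.4, 0.6, 0.6]
width: 85.3
gripper_force: 0.0
```

```bash
python3 - <<'E'
from h import *
p=ctrl.get_image("side");b=p["img"][150:250,225:345]
cv2.imwrite("pics/c5.png",cv2.resize(b[:,:,::-1],None,fx=5,fy=5,interpolation=2));s=ctrl.read_state();print(s["eef_pos"],s["tool_rot"],s["force"],s["width"],s["clock"],s["qpos"])
E
```

```text
[557.71003811  55.13248183 135.0872993 ] [ 3.14084844e+00  1.07891629e-03 -2.32489726e-01] [-0.07237674 -0.39251729 -0.56703662] 85.48466967356849 10.6 [-0.29595384  0.63970323  0.22701066  1.86643864 -0.22010419  0.66092713
 -1.74101384]
```

View pics/c5.png

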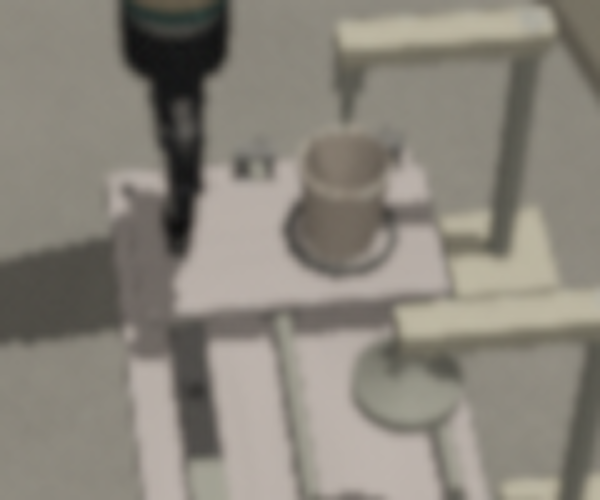

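jog_arm(
  plan=[
    {"tx":0.007,"ty":0,"tz":0.08,"wx":0,"wy":0,"wz":0,"claw":0},
    {"tx":0.007,"ty":0,"tz":0.15,"wx":0,"wy":0,"wz":0,"claw":0},
    {"tx":0.007,"ty":0,"tz":0.2,"wx":0,"wy":0,"wz":0,"claw":0},
    {"tx":0.007,"ty":0,"tz":0.227,"wx":0,"wy":0,"wz":0,"claw":0},
    {"tx":0.007,"ty":0,"tz":0.227,"wx":0,"wy":0,"wz":0,"claw":0.3},
    {"tx":0.007,"ty":0,"tz":0.227,"wx":0,"wy":0,"wz":0,"claw":0.6},
    {"tx":0.007,"ty":0,"tz":0.227,"wx":0,"wy":0,"wz":0,"claw":0.6},
    {"tx":0.007,"ty":0,"tz":0.227,"wx":0,"wy":0,"wz":0,"claw":0.6},
  ],
)

```text
clock: 11.4
eef_pos: [561.0, 54.6, 68.3]
tool_rot: [-3.141, -0.001, -0.234]
force: [0.2, -0.4, 0.7]
width: 34.0
gripper_force: 0.0
```

jog_arm(
  plan=[
    {"tx":0,"ty":-0.007,"tz":0,"wx":0,"wy":0,"wz":0,"claw":0.6},
    {"tx":0,"ty":-0.014,"tz":0,"wx":0,"wy":0,"wz":0,"claw":0.6},
    {"tx":0,"ty":-0.02,"tz":0,"wx":0,"wy":0,"wz":0,"claw":0.6},
    {"tx":0,"ty":-0.025,"tz":0,"wx":0,"wy":0,"wz":0,"claw":0.6},
    {"tx":0,"ty":-0.03,"tz":0,"wx":0,"wy":0,"wz":0,"claw":0.6},
    {"tx":0,"ty":-0.035,"tz":0,"wx":0,"wy":0,"wz":0,"claw":0.6},
    {"tx":0,"ty":-0.04,"tz":0,"wx":0,"wy":0,"wz":0,"claw":0.6},
  ],
)

```text
clock: 12.1
eef_pos: [562.7, 63.7, 67.6]
tool_rot: [3.139, 0.0, -0.236]
force: [-2.1, -5.3, 4.2]
width: 34.0
gripper_force: 3.0
```

jog_arm(
  plan=[
    {"tx":0,"ty":-0.005,"tz":0,"wx":0,"wy":0,"wz":0,"claw":0.6},
    {"tx":0,"ty":-0.01,"tz":0,"wx":0,"wy":0,"wz":0,"claw":0.6},
    {"tx":0,"ty":-0.015,"tz":0,"wx":0,"wy":0,"wz":0,"claw":0.6},
  ],
)

```text
clock: 12.4
eef_pos: [563.7, 68.1, 67.6]
tool_rot: [3.139, 0.0, -0.236]
force: [-1.7, -5.3, 1.6]
width: 34.4
gripper_force: 2.9
```

jog_arm(
  plan=[
    {"tx":0,"ty":-0.004,"tz":0,"wx":0,"wy":0,"wz":0,"claw":0.6},
    {"tx":0,"ty":-0.008,"tz":0,"wx":0,"wy":0,"wz":0,"claw":0.6},
    {"tx":0,"ty":-0.012,"tz":0,"wx":0,"wy":0,"wz":0,"claw":0.6},
  ],
)

```text
clock: 12.7
eef_pos: [564.5, 71.6, 67.5]
tool_rot: [3.139, 0.0, -0.236]
force: [-1.4, -5.6, 2.4]
width: 34.1
gripper_force: 3.1
```

jog_arm(
  plan=[
    {"tx":0,"ty":-0.003,"tz":0,"wx":0,"wy":0,"wz":0,"claw":0.6},
    {"tx":0,"ty":-0.006,"tz":0,"wx":0,"wy":0,"wz":0,"claw":0.6},
  ],
)

```text
clock: 12.9
eef_pos: [565.1, 73.8, 67.4]
tool_rot: [3.139, 0.0, -0.236]
force: [-0.8, -5.8, 0.2]
width: 34.3
gripper_force: 2.4
```

jog_arm(
  plan=[
    {"tx":0,"ty":-0.003,"tz":0,"wx":0,"wy":0,"wz":0,"claw":0.6},
    {"tx":0,"ty":-0.006,"tz":0,"wx":0,"wy":0,"wz":0,"claw":0.6},
  ],
)

```text
clock: 13.1
eef_pos: [565.8, 77.7, 67.4]
tool_rot: [-3.142, 0.0, -0.234]
force: [-0.5, -5.6, -1.0]
width: 34.2
gripper_force: 2.9
```

```bash
python3 - <<'E'
from h import *
p=ctrl.get_image("side");b=p["img"][150:250,225:345]
cv2.imwrite("pics/c6.png",cv2.resize(b[:,:,::-1],None,fx=5,fy=5,interpolation=2));s=ctrl.read_state();print(s["eef_pos"],s["tool_rot"],s["force"],s["width"],s["gripper_force"],s["clock"])
E
```

```text
[565.82353714  77.58469427  67.3853237 ] [ 3.14124540e+00  1.43876431e-04 -2.34133210e-01] [-1.04653237 -3.2893651  -0.32548235] 34.069900519706586 1.4368291459737748 13.15
```

View pics/c6.png

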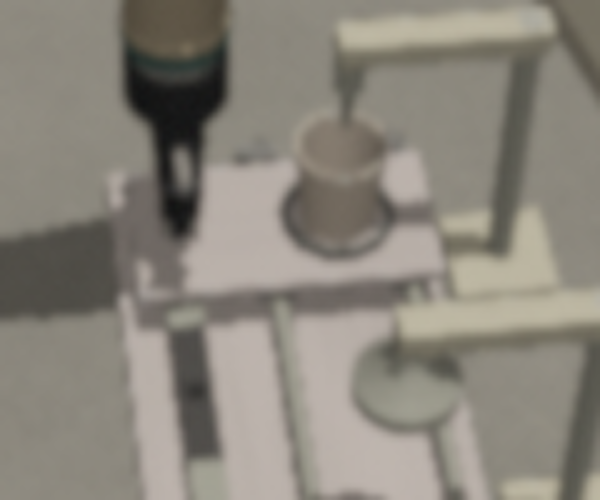

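jog_arm(
  plan=[
    {"tx":0,"ty":-0.003,"tz":0,"wx":0,"wy":0,"wz":0,"claw":0.6},
    {"tx":0,"ty":-0.003,"tz":0,"wx":0,"wy":0,"wz":0,"claw":0.6},
  ],
)

```text
clock: 13.35
eef_pos: [565.9, 77.7, 67.4]
tool_rot: [3.14, 0.0, -0.235]
force: [-2.1, -4.2, 0.0]
width: 33.9
gripper_force: 2.4
```

jog_arm(
  plan=[
    {"tx":0,"ty":-0.003,"tz":0,"wx":0,"wy":0,"wz":0,"claw":0.6},
    {"tx":0,"ty":-0.003,"tz":0,"wx":0,"wy":0,"wz":0,"claw":0.6},
  ],
)

```text
clock: 13.55
eef_pos: [565.9, 77.8, 67.4]
tool_rot: [3.14, 0.0, -0.235]
force: [-0.6, -5.8, -0.4]
width: 33.9
gripper_force: 3.2
```

jog_arm(
  plan=[
    {"tx":0,"ty":-0.005,"tz":0,"wx":0,"wy":0,"wz":0,"claw":0.6},
    {"tx":0,"ty":-0.005,"tz":0,"wx":0,"wy":0,"wz":0,"claw":0.6},
  ],
)

```text
clock: 13.75
eef_pos: [566.0, 78.0, 67.4]
tool_rot: [3.138, 0.001, -0.236]
force: [-1.7, -9.0, 0.6]
width: 34.2
gripper_force: 4.4
```

jog_arm(
  plan=[
    {"tx":0,"ty":0.012,"tz":0,"wx":0,"wy":0,"wz":0,"claw":0.6},
    {"tx":0,"ty":0.025,"tz":0,"wx":0,"wy":0,"wz":0,"claw":0.6},
    {"tx":0,"ty":0.025,"tz":0,"wx":0,"wy":0,"wz":0,"claw":0.3},
    {"tx":0,"ty":0.025,"tz":0,"wx":0,"wy":0,"wz":0,"claw":0},
    {"tx":0,"ty":0.025,"tz":0,"wx":0,"wy":0,"wz":0,"claw":0},
    {"tx":0,"ty":0.025,"tz":-0.1,"wx":0,"wy":0,"wz":0,"claw":0},
    {"tx":0,"ty":0.025,"tz":-0.25,"wx":0,"wy":0,"wz":0,"claw":0},
    {"tx":0,"ty":0.025,"tz":-0.4,"wx":0,"wy":0,"wz":0,"claw":0},
    {"tx":-0.15,"ty":0.025,"tz":-0.45,"wx":0,"wy":0,"wz":0,"claw":0},
    {"tx":-0.3,"ty":0.025,"tz":-0.45,"wx":0,"wy":0,"wz":0,"claw":0},
    {"tx":-0.4,"ty":0.025,"tz":-0.45,"wx":0,"wy":0,"wz":0,"claw":0},
    {"tx":-0.4,"ty":0.025,"tz":-0.45,"wx":0,"wy":0,"wz":0,"claw":0},
  ],
)

```text
clock: 14.95
eef_pos: [443.5, 102.8, 202.7]
tool_rot: [-3.141, 0.004, -0.231]
force: [0.7, 0.6, 0.9]
width: 85.3
gripper_force: 0.0
```

```bash
python3 - <<'E'
from h import *
from scipy.ndimage import label
o=[]
c0=np.array([605.1,-75.9]);by=np.array([.2313,.9729]);bx=np.array([.9729,-.2313])
for c,old in(("side",(263.6,221.1)),("top",(272.4,202.2))):
    p=ctrl.get_image(c);b=p["img"][150:250,225:335] if c=="side" else p["img"][140:240,205:315]
    o.append(cv2.resize(b[:,:,::-1],None,fx=3.6,fy=4.8,interpolation=2))
    for d in ctrl.trace(p,"knob")[:2]: k=pts(p,d["pixels"]);print(c,"knob",d["score"],d["extent"],np.median(k,0),np.percentile(k[:,2],[75,90,97]))
    for t in("cup_mid","carriage"):
        for d in ctrl.trace(p,t)[:1]: k=pts(p,d["pixels"]);m=np.median(k,0);print(t,round(d["score"],2),d["extent"],m,(m[:2]-c0)@by)
    np.savez(c+"3.npz",**{k:v for k,v in p.items()})
cv2.imwrite("pics/c7.png",np.hstack(o));print(ctrl.read_state()["eef_pos"],ctrl.read_state()["clock"])
E
```

```text
side knob 0.57 [323.4, 237.2, 58.1, 61.6] [ 708.54730243 -232.62353337  204.02861209] [251.6579337  259.48299036 261.83412345]
side knob 0.45 [258.4, 192.5, 12.9, 8.8] [563.88405604  67.82490863  91.16263752] [94.54803033 97.31758046 98.47053451]
cup_mid 0.88 [294.4, 187.2, 19.8, 27.5] [679.87727717  36.23518993 107.93822833] 126.39231049571397
carriage 0.66 [280.6, 193.8, 62.2, 28.4] [622.41879359  42.0483859   57.90848191] 118.75782160235931
top knob 0.54 [384.7, 182.4, 18.4, 14.1] [ 613.64225144 -491.83424936   72.14577712] [76.97440916 79.83213866 82.4422094 ]
top knob 0.47 [236.6, 193.2, 5.1, 5.3] [562.67722643  71.65771111  92.31263474] [95.58855581 96.58722747 99.09663408]
cup_mid 0.53 [245.5, 161.8, 17.8, 22.3] [683.71112754  47.07705121  73.01352182] 137.82712692478026
carriage 0.76 [244.6, 177.6, 42.1, 63.9] [624.69093435  54.35591855  54.96686989] 131.2573662719879
[448.98307689 101.0281434  202.31809916] 15.35
```

View pics/c7.png

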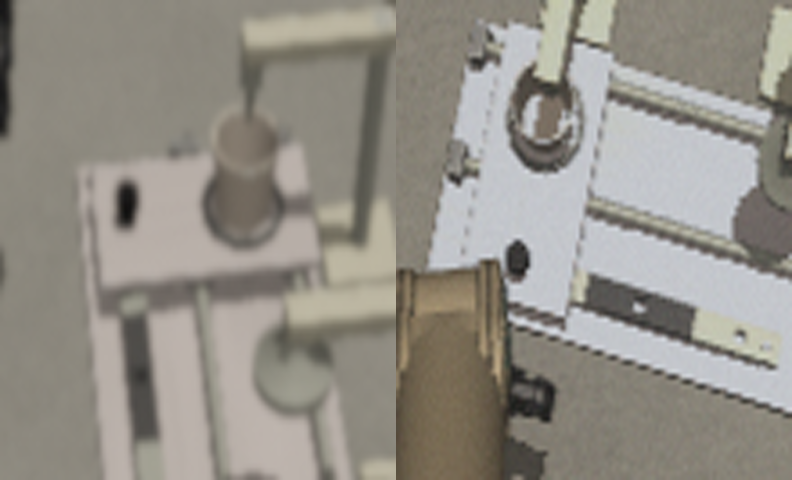

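```bash
python3 - <<'E'
from h import *
for c,box in(("side",(slice(183,203),slice(252,268))),("top",(slice(186,201),slice(230,245)))):
    p=dict(np.load(c+"3.npz")); g=cv2.cvtColor(p["img"],cv2.COLOR_RGB2GRAY)
    m=np.zeros(g.shape,bool); m[box]=g[box]<60; k=pts(p,m); print(c,len(k),np.median(k,0),k.mean(0))
E
```

```text
side 31 [561.22834129  64.8438053   88.10752811] [562.13021518  65.16236153  84.8857674 ]
top 24 [559.51191869  71.56179731  92.00858143] [560.58802701  70.39548905  90.58397837]
```

```bash
python3 -c "
from cell import ctrl
print(ctrl.finish_job())"
```

```text
the job is handed in; nothing more can be done
None
```

The carriage and its cup now stand under the filling nozzle, about 133 mm from the middle station. The plunger is home in that station's hole: it held against a 9 N push, and the knob sits at the same height as at the start. The cup is upright, the arm is clear of everything, and the job is handed in (the hand-in gave no verdict).

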